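Gather the stray fittings and tip the tray into the parts washer

TASK

Two dark steel tube fittings, a tee and a straight union, have been left on the bench: put both into the handled steel tray with the three fittings that are already in it. Then lift the tray by its handle, carry it with all five aboard to the parts washer and tip them all into the washer's feed hopper. Finally stand the empty tray upright back on its grey mat, setting it down without dropping it, and leave the other things on the bench where they are.

Things in the scene. Friction and masses are not known exactly. Their poses are not given: they have to be found in the camera images.
- tray: Scoop-shaped steel tray, 0.35 kg (0.8 loaded). Origin on its underside, z up; the -x end is the pouring end. Floor 4 mm thick, flat from x = -85 to +105 mm. Side walls (inner faces y = +-86) and back wall (x = 105) stand 50 mm high. Fittings slide on the polished floor at about 15 to 25 degrees: pouring end down by 60 to 70 degrees empties it.
- tray_handle (a point): Middle of the tray's fixed bridge handle, at tray x = 50, y = 0, z = 117 mm, with the tray's axes. A straight level blade along y: 14 mm thick in x (grip it so, from above), 24 mm high, 188 mm long, on a thin post at each end. It does not swing.
- tray_front (a point): Middle of the floor's top in front of the handle, at tray x = -40, y = 0, z = 4 mm, with the tray's axes. The floor here is empty at the start: about 95 mm in x by 172 mm in y, room for the two stray fittings side by side, lying along y.
- tray_lip (a point): Middle of the top edge of the pouring lip, at tray x = -128, y = 0, z = 23 mm, with the tray's axes. The lip is a flat sheet rising outwards from the floor at 25 degrees, 180 mm wide; no upright wall at this end.
- mat: Flat grey bench mat, fixed, 300 mm in its x, 260 mm in its y, 4 mm thick; the tray starts on it and must return to it. Origin: centre of its underside, on the bench.
- hopper: White bench-top parts washer, fixed. Its square feed hopper opens upwards: housing 290 x 290 mm centred on the origin (which is on the bench), rim 140 mm high; the mouth inside the rim is about 278 mm square, its four steel walls slope inwards to a closed bottom about 165 mm square at z = 30 mm. A control box adjoins on its +x side (x = 150 to 220 mm, 150 mm high with its knob).
- tee: Dark steel tee fitting lying on the bench, branch pointing up: a 34 mm cube block (grip it here) with two round stubs, 28 mm thick at most, along its x (80 mm from end to end) and one up along its z (60 mm high over all). Origin: under the middle of the block, on the bench; the block's y faces (34 mm apart, z = 0 to 34 mm) are free for the fingers. About 0.1 kg.
- union: Dark steel straight union lying on the bench: a block 40 mm in x, 34 mm in y and z (grip it here, across its y) with two round stubs along its x, 80 mm from end to end. Origin: under the middle of the block, on the bench. About 0.09 kg.
- union_in: Second straight union, the same shape and size as the first, in the tray at the start. Origin: middle of the block's underside.
- elbow_in: Dark steel elbow fitting in the tray at the start: a 34 mm cube block with round stubs along +x and +y, each ending 44 mm from the block's middle. Origin: middle of the block's underside.
- flange_in: Dark steel necked flange in the tray at the start: a disc 52 mm across and 12 mm thick, with a round neck on it, 60 mm high over all. Origin: centre of the disc's underside.
- bottle: Bystander: white bottle with a red cap, 56 mm across, 130 mm high, upright. Origin: centre of its base. Leave it alone.
- wrench: Bystander: steel wrench lying flat, 180 mm long along its x. Origin: centre of its underside. Leave it alone.
- gauge: Bystander: round pressure gauge lying on its back, 66 mm across, 28 mm high, with a brass stem along its x. Origin: centre of its underside. Leave it alone.
- jar: Bystander: small clear jar with a blue lid, 44 mm across, 55 mm high, in line with the two stray fittings. Origin: centre of its base. Leave it alone.
- collar: Bystander: flat aluminium ring, 64 mm across, 22 mm high. Origin: centre of its underside. Leave it alone.
Not all that is in view belongs to the job. Leave any green or orange look-alike of the tee alone.

How it is judged (in metres and radians):
On the way, in this order (a step that is already met when the one before it is completed fails the run):
1. the tee and the union lie with the other three fittings in the tray, which stands on its mat (x of tee in the frame of tray between -0.135 and 0.11 m and y of tee in the frame of tray between -0.095 and 0.095 m and z of tee in the frame of tray between -0.005 and 0.1 m and x of union in the frame of tray between -0.135 and 0.11 m and y of union in the frame of tray between -0.095 and 0.095 m and z of union in the frame of tray between -0.005 and 0.1 m and x of union_in in the frame of tray between -0.135 and 0.11 m and y of union_in in the frame of tray between -0.095 and 0.095 m and z of union_in in the frame of tray between -0.005 and 0.1 m and x of elbow_in in the frame of tray between -0.135 and 0.11 m and y of elbow_in in the frame of tray between -0.095 and 0.095 m and z of elbow_in in the frame of tray between -0.005 and 0.1 m and x of flange_in in the frame of tray between -0.135 and 0.11 m and y of flange_in in the frame of tray between -0.095 and 0.095 m and z of flange_in in the frame of tray between -0.005 and 0.1 m and x of tray in the frame of mat between -0.07 and 0.07 m and y of tray in the frame of mat between -0.07 and 0.07 m and z of tray in the frame of mat below 0.012 m and angle between tray's own z axis and vertical below 0.1 rad and linear speed of each of tee, union below 0.05 m/s and contact force between the fingers and tee below 0.2 N and contact force between the fingers and union below 0.2 N), for 0.2 s.
2. the lifted tray is over the washer with all five fittings aboard (x of tee in the frame of tray between -0.135 and 0.11 m and y of tee in the frame of tray between -0.095 and 0.095 m and z of tee in the frame of tray between -0.005 and 0.1 m and x of union in the frame of tray between -0.135 and 0.11 m and y of union in the frame of tray between -0.095 and 0.095 m and z of union in the frame of tray between -0.005 and 0.1 m and x of union_in in the frame of tray between -0.135 and 0.11 m and y of union_in in the frame of tray between -0.095 and 0.095 m and z of union_in in the frame of tray between -0.005 and 0.1 m and x of elbow_in in the frame of tray between -0.135 and 0.11 m and y of elbow_in in the frame of tray between -0.095 and 0.095 m and z of elbow_in in the frame of tray between -0.005 and 0.1 m and x of flange_in in the frame of tray between -0.135 and 0.11 m and y of flange_in in the frame of tray between -0.095 and 0.095 m and z of flange_in in the frame of tray between -0.005 and 0.1 m and height (world z) of tray above 0.1 m and horizontal distance between tray and hopper below 0.25 m).
3. all five fittings are in the hopper (x of tee in the frame of hopper between -0.135 and 0.135 m and y of tee in the frame of hopper between -0.135 and 0.135 m and z of tee in the frame of hopper between 0.02 and 0.135 m and x of union in the frame of hopper between -0.135 and 0.135 m and y of union in the frame of hopper between -0.135 and 0.135 m and z of union in the frame of hopper between 0.02 and 0.135 m and x of union_in in the frame of hopper between -0.135 and 0.135 m and y of union_in in the frame of hopper between -0.135 and 0.135 m and z of union_in in the frame of hopper between 0.02 and 0.135 m and x of elbow_in in the frame of hopper between -0.135 and 0.135 m and y of elbow_in in the frame of hopper between -0.135 and 0.135 m and z of elbow_in in the frame of hopper between 0.02 and 0.135 m and x of flange_in in the frame of hopper between -0.135 and 0.135 m and y of flange_in in the frame of hopper between -0.135 and 0.135 m and z of flange_in in the frame of hopper between 0.02 and 0.135 m), for 0.2 s.
At the end, for the whole second after the job is handed in: All five fittings are inside the washer's hopper, below its rim and at rest; the tray stands upright (within 0.1 rad) and at rest on its mat, its origin within 70 mm of the mat's centre along each of the mat's sides (all of step 3 and x of tray in the frame of mat between -0.07 and 0.07 m and y of tray in the frame of mat between -0.07 and 0.07 m and z of tray in the frame of mat below 0.012 m and angle between tray's own z axis and vertical below 0.1 rad and linear speed of each of tee, union, union_in, elbow_in, flange_in, tray below 0.03 m/s); the robot touches nothing.
It fails at once if a bystander (bottle, wrench, gauge, jar or collar) is pushed more than 30 mm or knocked over (distance of any of bottle, wrench, gauge, jar, collar from where it was at the start of the episode above 0.03 m or angle between any of bottle, wrench, gauge, jar, collar's own z axis and vertical above 0.5 rad).
It fails at once if the tray is dropped: it moves faster than 0.8 m/s while the fingers do not hold it (linear speed of tray above 0.8 m/s and contact force between the fingers and tray below 0.2 N).
It also fails if it takes over 72 s, if anything falls off the work surface, if the arm or the gripper's body presses on something with over 40 N, if the wrist force passes 120 N, or if a joint passes its speed limit or range.

ROBOT

A 6-joint arm with a two-finger parallel gripper is mounted at the origin on the work surface. World frame = base frame: x ahead of the robot, y to its left, z up, the work surface at z = 0. Lengths are in mm, angles in rad, forces in N, time in s.
With the tool pointing down it reaches from about 275 to 750 mm from the base axis. Payload 10.2 kg.
Tool frame: the origin (TCP) lies at the very end of the fingers, on their centre line; the grasp point (between the pads) lies 19 mm behind it; z points along the fingers, y is the direction in which the jaws open and shut (so a half turn about z gives the same grasp; the last joint's range is limited). The gripper opens to 85 mm and grips with 20 to 120 N. Pads are 22 mm wide; open, the fingers measure 114 mm over their backs; the gripper's body (76 mm by 85 mm) begins 54 mm behind the grasp point. The pads swing forward as they close: fully open they stand 13 mm farther back than shut.
Start: joints at [1.096, 0.313, 1.498, -0, 1.331, -0.223], TCP at [130.815, 508.447, 231.294] pointing down, gripper open.
Joint ranges: [-2.94, 2.94], [-0.97, 2.17], [0.19, 2.56], [-1.23, 4.37], [0.02, 3.11], [-2.88, 2.88]. Speed limits (rad/s): [2.39, 2.39, 3.01, 3.14, 3.14, 3.14].

INTERFACE

Orientations are given as a unit quaternion [x, y, z, w].
In Python, from station import robot, readout, viewer gives the robot as it stands. The module is installed in compiled form; this text tells all that it offers. Calls block until the motion is done:
- robot.goto(position, orientation): joint-space move of the TCP to a pose.
- robot.move_straight(position, vel=150, frame=None, f_stop=None): straight line of the TCP; frame=None keeps the orientation; vel is the mean speed in mm/s. With f_stop (N) it stops when the force on the tool has changed by that much, and returns True; else False.
- robot.movej(angles): joint-space move.
- robot.command_gripper(opening, newtons=None): opening from 0.0 (shut) to 1.0 (fully open); newtons is the grip in N (None keeps the last); returns when the fingers have stopped.
- robot.sleep(seconds).
- robot.inverse_kinematics(position, orientation): joint angles nearest the present ones, or None.
- readout.get_state(): the state.
- viewer.read_camera(name): name is "side" or "top" or "wrist"; returns a dict with "pixels" (420x560x3 uint8, blue, green, red), "fx", "fy", "cx", "cy" (pixels), "rvec" (rotation vector, rad) and "tvec" (3), from world to camera coordinates, as OpenCV has them. Camera axes: x right, y down, z forward; pixel columns grow to the right and rows downward; lengths in mm; the calibration is good to about 2 mm. The wrist camera is an equidistant fisheye: a pixel r from the principal point sees the ray r / f radians off the axis. A picture is of the moment at which its call begins. There is no depth.
A pose or a line that the arm cannot do raises robot.MotionError and nothing moves.
- robot.sign_off(): hands the job in, once; it reports no verdict.
The state is a dict: "clock": time; "joint_positions": joint angles; "dq": joint speeds; "joint_torque": joint torques, N m; "position": TCP position; "ee_rot": TCP orientation; "ft_force": force on the tool from outside, world axes, zero at the start; "torque": the same for the moment, N m; "opening": opening from 0.0 (shut) to 1.0 (fully open).
Only numpy, scipy, OpenCV 4.12 (cv2) and the standard library are available. Lean on these libraries where they do the work, as an engineer would, in place of code of your own. Each camera call takes 0.05 s, during which the arm holds its last target.

## Working session

There is one attempt and no reset: what is moved stays moved. The work goes in short steps, each a Python script; the robot and the scene stay as the last script left them, time stands still between calls to the robot, and variables do not carry over. Pictures are saved under pics/ and viewed, and the job is handed in when it is done.

```bash
mkdir -p pics; cat > h.py <<'E'
import numpy as np, cv2
from scipy.spatial.transform import Rotation as R
from station import robot, readout, viewer
def shot(n,tag):
    c=viewer.read_camera(n); np.savez(f'pics/{tag}.npz',**{k:np.array(v) for k,v in c.items()}); cv2.imwrite(f'pics/{tag}.png',np.array(c['pixels'])); return c
def load(tag): return dict(np.load(f'pics/{tag}.npz'))
def ray(c,u,v):
    Rm,_=cv2.Rodrigues(np.array(c['rvec'],float)); t=np.array(c['tvec'],float).ravel()
    d=Rm.T@np.array([(u-c['cx'])/c['fx'],(v-c['cy'])/c['fy'],1.]); return -Rm.T@t, d
def onz(c,u,v,z):
    o,d=ray(c,u,v); return o+d*(z-o[2])/d[2]
def proj(c,p):
    return cv2.projectPoints(np.array(p,float).reshape(-1,3),np.array(c['rvec'],float),np.array(c['tvec'],float),np.array([[c['fx'],0,c['cx']],[0,c['fy'],c['cy']],[0,0,1]],float),None)[0].reshape(-1,2)
E
python3 - <<'E'
from h import *
for n in ('top','side','wrist'): 
    c=shot(n,n+'0'); o,_=ray(c,0,0); print(n,o,c['fx'],c['cx'],c['cy'])
s=readout.get_state(); print(s['clock'],s['position'],s['ee_rot'])
E
```

```text
top [ 425.33451015  -14.52937596 1367.92306219] 461.24796424696365 285.8174331874914 207.71691280754723
side [ 402.04597838  815.50358879 1051.60147624] 448.69635889372836 278.4467449891977 204.06387907715418
wrist [ 50.71388    528.88594453 372.73372731] 325.19226210127806 279.2301828108847 206.68872546842076
0.15 [130.73887782 508.28436564 230.86901608] [ 1.25571472e-01  9.92084457e-01 -4.59554567e-04 -1.54256034e-04]
```

View pics/top0.png

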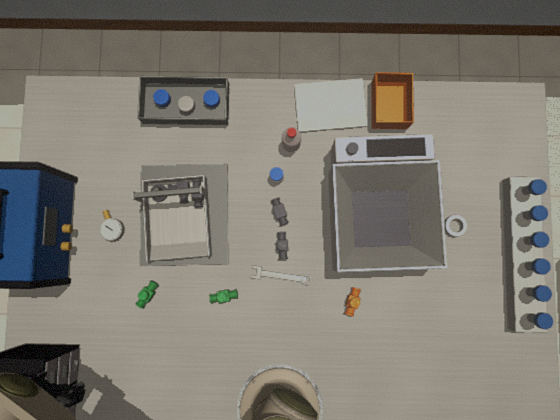

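View pics/side0.png

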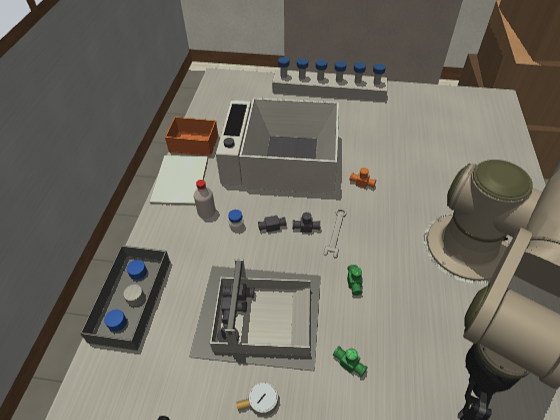

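View pics/wrist0.png

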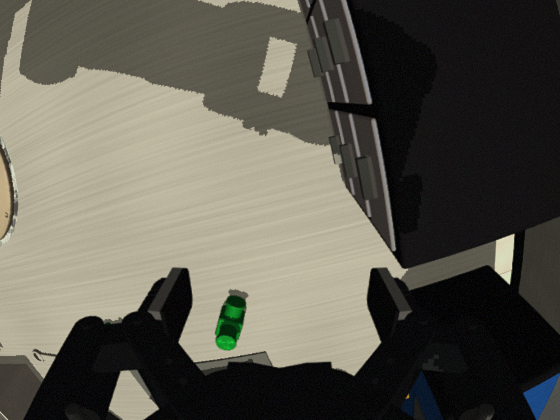

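The top view has +x up and +y left. The tray is at about (175,215) with its lip toward the robot and its handle at row 193. The union is at (279,211), the tee at (282,245), the hopper mouth at (388,215) and the jar at (276,175). The side view shows the tee at (307,221), with its branch up, and the union at (272,224). Next I'll zoom in and measure.

```bash
python3 - <<'E'
from h import *
c=load('top0'); im=c['pixels']
a=cv2.resize(im[150:280,125:235],None,fx=5,fy=4.6,interpolation=cv2.INTER_CUBIC)[:, :]
a=cv2.resize(im[155:275,130:235],None,fx=5,fy=5,interpolation=cv2.INTER_CUBIC); cv2.imwrite('pics/traytop.png',a)
s=load('side0')['pixels']
b=cv2.resize(s[205:375,180:330],None,fx=3.5,fy=3.5,interpolation=cv2.INTER_CUBIC); cv2.imwrite('pics/trayside.png',b)
b=cv2.resize(im[160:290,245:335],None,fx=4.5,fy=4.5,interpolation=cv2.INTER_CUBIC); cv2.imwrite('pics/fit.png',b)
g=cv2.cvtColor(im,cv2.COLOR_BGR2GRAY)
def obj(u0,v0,u1,v1,thr,z):
    m=np.zeros_like(g); m[v0:v1,u0:u1]=(g[v0:v1,u0:u1]<thr)
    n,l,st,ce=cv2.connectedComponentsWithStats(m)
    for i in range(1,n):
        if st[i,4]>60:
            cn=np.argwhere(l==i)[:,::-1].astype(np.float32)
            P=np.array([onz(c,u,v,z)[:2] for u,v in cn]); r=cv2.minAreaRect(P.astype(np.float32))
            w,v=np.linalg.eigh(np.cov(P.T)); ax=v[:,1]
            print(thr,st[i],ce[i].round(1),'rect',np.round(r[0],1),np.round(r[1],1),round(r[2],1),'ang',round(np.degrees(np.arctan2(ax[1],ax[0])),1))
for t in (70,85,100): obj(262,190,300,268,t,17)
hsv=cv2.cvtColor(im,cv2.COLOR_BGR2HSV)
print(onz(c,276.5,175,55))
E
```

```text
85 [273 209  15  17  68] [280.7 219. ] rect [550.2   4.7] [54.1 31.6] 27.5 ang 48.7
85 [276 243  12  17  82] [280.8 252. ] rect [446.6  -0.5] [46.5 32.1] 1.0 ang -144.5
100 [271 198  17  29 236] [278.7 212. ] rect [561.    9.8] [83.3 37.2] 19.4 ang -159.0
100 [275 232  13  29 248] [281.4 246.1] rect [461.2   1.2] [81.5 35.1] 0.8 ang -176.0
[664.10332936  17.0289492   55.        ]
```

View pics/traytop.png

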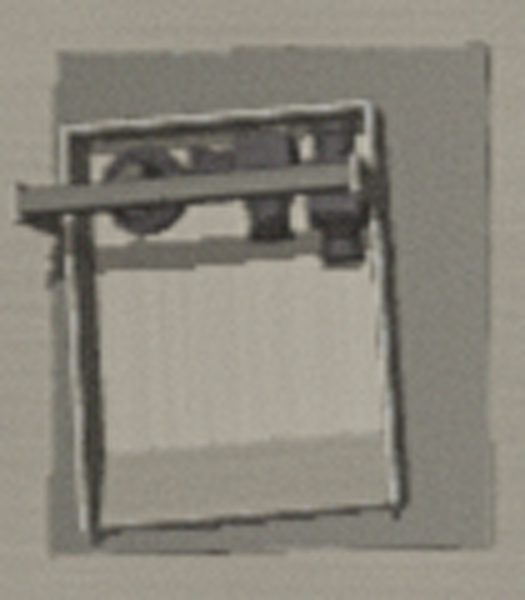

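View pics/trayside.png

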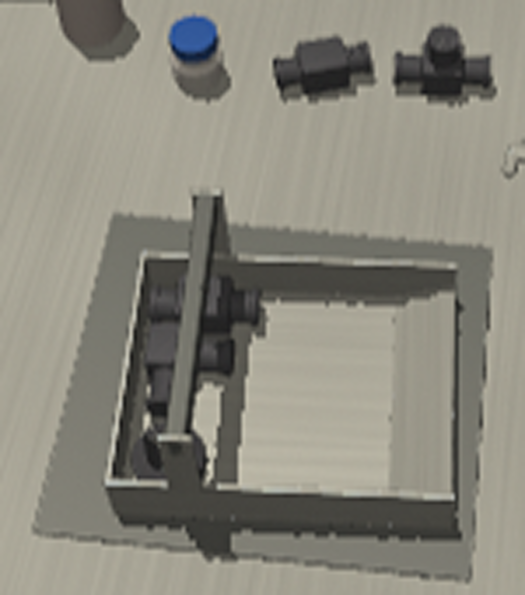

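View pics/fit.png

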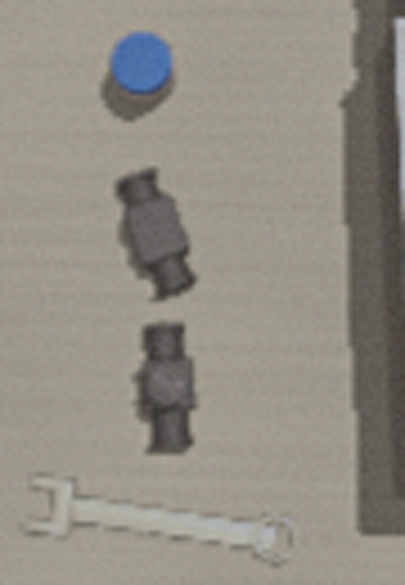

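```bash
python3 - <<'E'
from h import *
c=load('top0')
def T(x,y,z,s=5,o=(130,155)): return onz(c,o[0]+(x+.5)/s-.5,o[1]+(y+.5)/s-.5,z)
def F(x,y,z): return T(x,y,z,4.5,(245,160))
def show(n,p): print(n,np.round(p,1))
L=T(18,200,129);Rr=T(350,178,129); show('handle ends',[L,Rr]); print(np.linalg.norm(L-Rr)); show('mid',(L+Rr)/2)
d=L-Rr; print('yaw from handle',np.degrees(np.arctan2(-d[0],d[1])))
A=T(62,130,50);B=T(371,105,50);show('back corners',[A,B]); d=A-B; print(np.linalg.norm(d),np.degrees(np.arctan2(-d[0],d[1])))
C=T(93,535,23);D=T(399,507,23);show('lip',[C,D]); d=C-D; print(np.linalg.norm(d),np.degrees(np.arctan2(-d[0],d[1])))
m=(A+B)/2-(C+D)/2; print('length',np.linalg.norm(m[:2]),'yaw',np.degrees(np.arctan2(m[1],m[0])))
th=np.arctan2(m[1],m[0]); ex=np.array([np.cos(th),np.sin(th)])
for n,p,x in (('h',(L+Rr)/2,50),('b',(A+B)/2,106),('l',(C+D)/2,-128)): print(n,'origin',p[:2]-ex*x)
q=[T(58,52,4),T(490,45,4),T(492,547,4),T(50,553,4)]; show('mat',q); show('matc',np.mean(q,0)); print([np.linalg.norm(q[i]-q[i-1]) for i in range(4)])
# side check
s=load('side0')
def S(x,y,z): return onz(s,180+(x+.5)/3.5-.5,205+(y+.5)/3.5-.5,z)
show('side handle ends top',[S(208,193,129),S(175,438,129)])
show('side lip corners(50?)',[S(455,265,50),S(455,497,50)]); show('side back corners',[S(143,255,50),S(110,487,50)])
show('tee blk/ends',[F(166,386,34),F(165,328,20),F(169,450,20)]); show('union',[F(155,230,34),F(137,172,20),F(176,296,20)])
show('side tee branch top',S(443,35,60)); show('side union block top centre',S(325,52,34))
# hopper rim corners
r=[onz(c,*p,140) for p in ((334,165),(441,163),(444,268),(336,271))]; show('rim',r); show('hop',np.mean(r,0)); print([np.linalg.norm(r[i]-r[i-1]) for i in range(4)])
E
python3 - <<'E'
import cv2,numpy as np
im=cv2.imread('pics/top0.png'); cv2.imwrite('pics/hop.png',cv2.resize(im[125:280,320:475],None,fx=3.8,fy=3.8,interpolation=cv2.INTER_CUBIC))
E
```

```text
handle ends [[591.  402.8 129. ]
 [605.7 223.2 129. ]]
180.2218980809794
mid [598.4 313.  129. ]
yaw from handle 4.682505854069531
back corners [[642.8 406.1  50. ]
 [660.1 227.7  50. ]]
179.18661477827493 5.542175513831185
lip [[410.1 385.1  23. ]
 [428.9 208.3  23. ]]
177.7584221044618 6.062722965768983
length 232.87212525897536 yaw 4.974033336347386
h origin [548.57510281 308.69083334]
b origin [545.88555594 307.70108781]
l origin [547.00918322 307.79887935]
mat [[697.8 425.5   4. ]
 [706.  165.9   4. ]
 [406.4 156.1   4. ]
 [399.  415.5   4. ]]
matc [552.3 290.7   4. ]
[np.float64(298.9910781392832), np.float64(259.73847093902395), np.float64(299.72104041898314), np.float64(259.4935814450894)]
side handle ends top [[605.3 221.3 129. ]
 [587.5 403.8 129. ]]
side lip corners(50?) [[429.6 206.5  50. ]
 [410.8 382.3  50. ]]
side back corners [[659.  231.   50. ]
 [638.6 408.8  50. ]]
tee blk/ends [[ 4.624e+02 -4.000e-01  3.400e+01]
 [ 5.003e+02  1.000e+00  2.000e+01]
 [ 4.216e+02 -2.900e+00  2.000e+01]]
union [[562.7   8.3  34. ]
 [602.2  21.   20. ]
 [521.2  -5.8  20. ]]
side tee branch top [462.2  -1.6  60. ]
side union block top centre [558.9   8.9  34. ]
rim [[ 678.4 -140.1  140. ]
 [ 688.1 -429.6  140. ]
 [ 406.3 -431.4  140. ]
 [ 394.2 -146.4  140. ]]
hop [ 541.8 -286.9  140. ]
[np.float64(284.228947608358), np.float64(289.6561719718202), np.float64(281.8291493205608), np.float64(285.24521824080415)]
```

View pics/hop.png

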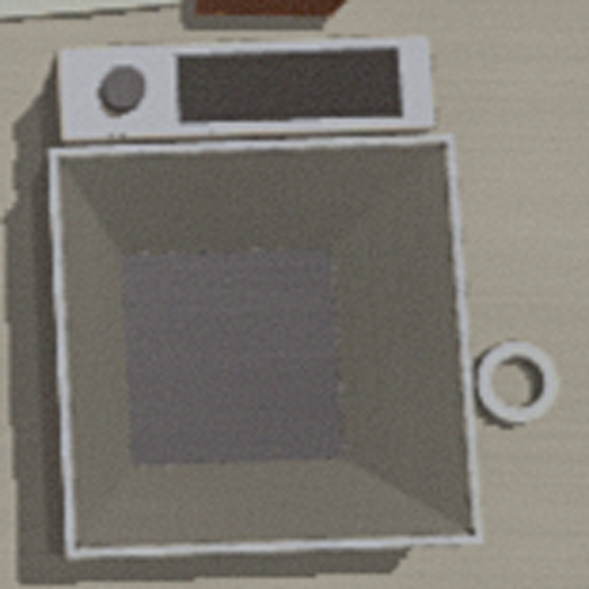

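The tray estimates agree: origin ≈ (547,308), yaw ≈ 5.2°, handle (597.5,312.5), with top and side views within 3 mm. The hopper centre is ≈ (542,-288) and the mat centre (552,291), with the right side lengths (299×260). The tee is at (462,-1) at about 3°, and the union at (561,8) at about 18°. Now I'll check that the poses are reachable.

```bash
cat >> h.py <<'E'
TR=np.array([547.,308.]); TY=np.radians(5.2); HOP=np.array([542.,-288.])
def rz(a): return np.array([[np.cos(a),-np.sin(a)],[np.sin(a),np.cos(a)]])
def tray2w(x,y): return TR+rz(TY)@np.array([x,y])
def down(psi): return (R.from_euler('z',psi)*R.from_euler('x',np.pi)).as_quat()
def ik(p,q):
    try: return robot.inverse_kinematics(list(map(float,p)),list(map(float,q)))
    except robot.MotionError: return None
# tool pose for tray handle at world point h, tray yaw phi, tilt t (pour end down); side=+-1 grip choice; dz grasp->tcp
def hold(h,phi,t,side=1):
    Rt=R.from_euler('z',phi)*R.from_euler('y',-t)   # -x end down => +x end up
    Rg=Rt*R.from_euler('z',side*np.pi/2)*R.from_euler('x',np.pi)
    p=np.array(h)+Rg.apply([0,0,19]); return p,Rg.as_quat()
E
python3 - <<'E'
from h import *
D=np.degrees
def sh(n,q): print(n,None if q is None else np.round(q,2))
for n,p,a,t in (('union',(561,8.3),18,(-30,38)),('tee',(462.3,-1),3,(-62,-38))):
    for k in (0,180):
        sh(f'{n} pick {k}',ik((*p,4),down(np.radians(a+k))))
    for k in (90,-90):
        sh(f'{n} place {k}',ik((*tray2w(*t),14),down(TY+np.radians(k))))
for s in (1,-1):
    p,q=hold([*tray2w(50,0),121],TY,0,s); sh(f'hold {s}',ik(p,q)); p[2]+=160; sh('lift',ik(p,q))
    for phi in (-28,-15,0,15,-45):
        f=np.radians(phi); ex=np.array([np.cos(f),np.sin(f)])
        for off in (30,50):
          r=[]
          for t in (0,20,45,70):
            h=[*(HOP+ex*off),345]; p,q=hold(h,f,np.radians(t),s); r.append(ik(p,q))
          print(s,phi,off,[None if x is None else np.round(x,2).tolist() for x in r])
E
```

```text
union pick 0 [-0.19  0.67  1.61 -0.    0.87  1.06]
union pick 180 [-0.19  0.67  1.61  0.    0.87 -2.08]
union place 90 [ 0.4   0.75  1.41 -0.    0.98  0.31]
union place -90 [ 0.4   0.75  1.41 -0.    0.98 -2.83]
tee pick 0 [-0.26  0.51  1.91 -0.    0.72  1.26]
tee pick 180 [-0.26  0.51  1.91  0.    0.72 -1.88]
tee place 90 [ 0.29  0.64  1.62 -0.    0.88  0.19]
tee place -90 None
hold 1 [ 0.31  0.75  1.15 -0.    1.24  0.22]
lift [ 0.31  0.65  0.91 -0.    1.58  0.22]
1 -28 30 [[-0.67, 0.56, 0.89, 0.0, 1.69, -0.18], [-0.7, 0.36, 1.23, 0.08, 1.21, -0.22], [-0.73, 0.19, 1.59, 0.3, 0.61, -0.43], [-0.77, 0.15, 1.88, 1.9, 0.28, -2.01]]
1 -28 50 [[-0.66, 0.62, 0.8, 0.0, 1.73, -0.18], [-0.69, 0.41, 1.16, 0.07, 1.23, -0.21], [-0.72, 0.23, 1.54, 0.29, 0.62, -0.4], [-0.75, 0.19, 1.82, 1.89, 0.26, -1.99]]
1 -15 30 [[-0.66, 0.56, 0.89, 0.0, 1.69, -0.4], [-0.72, 0.36, 1.22, 0.16, 1.24, -0.48], [-0.8, 0.2, 1.58, 0.57, 0.74, -0.84], [-0.86, 0.16, 1.86, 1.63, 0.56, -1.87]]
1 -15 50 [[-0.65, 0.62, 0.8, 0.0, 1.72, -0.39], [-0.7, 0.41, 1.16, 0.15, 1.26, -0.46], [-0.78, 0.24, 1.53, 0.54, 0.74, -0.8], [-0.84
[... 1670 characters left out ...]
85, 0.23, 1.54, 0.72, 0.93, 1.97], [-0.95, 0.22, 1.79, 1.47, 0.87, 1.28]]
-1 0 50 [[-0.63, 0.6, 0.82, -0.0, 1.72, 2.51], [-0.71, 0.42, 1.15, 0.23, 1.32, 2.4], [-0.82, 0.27, 1.49, 0.71, 0.92, 2.01], [-0.91, 0.25, 1.75, 1.47, 0.84, 1.3]]
-1 15 30 [[-0.64, 0.54, 0.92, -0.0, 1.68, 2.24], [-0.75, 0.39, 1.18, 0.3, 1.39, 2.1], [-0.89, 0.29, 1.46, 0.79, 1.15, 1.74], [-1.0, 0.3, 1.69, 1.35, 1.16, 1.26]]
-1 15 50 [[-0.62, 0.58, 0.86, -0.0, 1.7, 2.26], [-0.72, 0.43, 1.13, 0.29, 1.39, 2.13], [-0.86, 0.32, 1.43, 0.78, 1.13, 1.77], [-0.96, 0.32, 1.66, 1.36, 1.12, 1.28]]
-1 -45 30 [None, None, None, [-0.63, 0.18, 1.84, 4.14, 0.17, -0.93]]
-1 -45 50 [None, None, None, [-0.64, 0.21, 1.79, 4.16, 0.16, -0.96]]
```

```bash
cat >> h.py <<'E'
def st(n=''):
    s=readout.get_state(); print(n,'t',round(s['clock'],2),np.round(s['position'],1),'open',round(s['opening'],3),'F',np.round(s['ft_force'],1)); return s
def go(p,q): robot.goto(list(map(float,p)),list(map(float,q)))
def ln(p,v=150,**k): return robot.move_straight(list(map(float,p)),vel=v,**k)
def pick(xy,a):
    q=down(a); go((*xy,130),q); st('above'); ln((*xy,4),150); robot.command_gripper(0.0,40); st('grip'); ln((*xy,170),250)
    st('lifted')
def place(t):
    xy=tray2w(*t); q=down(TY+np.pi/2); go((*xy,170),q); st('over tray')
    print('stop',ln((*xy,14),130,f_stop=12)); robot.command_gripper(0.56); st('rel')
    ln((*xy,200),250); st('up')
E
python3 - <<'E'
from h import *
pick((561,8.3),np.radians(18))
shot('side','s1'); shot('wrist','w1')
E
```

```text
above t 2.52 [561.    9.1 130.1] open 0.998 F [ 0.7  0.4 -0.2]
grip t 4.04 [561.3   8.3   4.5] open 0.394 F [-1.5  0.6  5.3]
lifted t 4.86 [560.2   8.4 168.4] open 0.392 F [ 0.6 -0.3 -2.5]
```

View pics/s1.png

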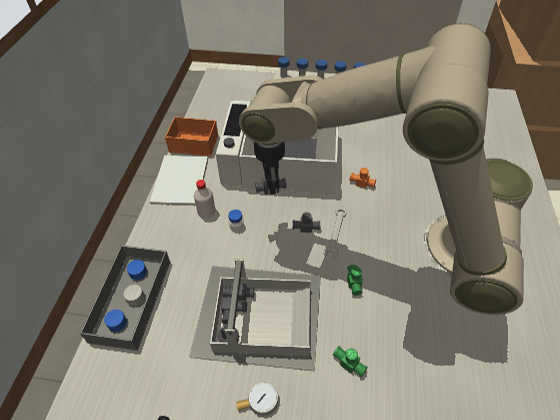

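The union is gripped level in the fingers at (271,185). The opening of 0.394 matches 34 mm, and the jar hasn't moved. Next: place it, then pick and place the tee.

```bash
python3 - <<'E'
from h import *
place((-30,38))
shot('top','t2')
pick((462.3,-1),np.radians(3)); shot('side','s2')
E
```

```text
over tray t 6.23 [514.2 342.2 169.8] open 0.391 F [ 0.7  0.2 -0.9]
stop False
rel t 7.88 [513.9 343.2  14.4] open 0.557 F [-0.3 -0.2 -0.7]
up t 8.77 [513.1 342.9 198.5] open 0.564 F [-0.3  0.4 -0.6]
above t 10.15 [462.7  -0.5 130.1] open 0.559 F [-0.2  0.5 -1.2]
grip t 11.41 [462.9  -1.1   4.9] open 0.393 F [0.2 0.9 6.9]
lifted t 12.22 [461.6  -0.8 168.8] open 0.39 F [-0.2 -0.1 -1.5]
```

```bash
python3 - <<'E'
import cv2,numpy as np
a=cv2.imread('pics/t2.png')[140:290,120:320];b=cv2.imread('pics/s2.png')[100:380,150:400]
a=cv2.resize(a,(400,300),interpolation=cv2.INTER_CUBIC);b=cv2.resize(b,(375,420));
o=np.zeros((420,780,3),np.uint8);o[:300,:400]=a;o[:,401:776]=b;cv2.imwrite('pics/c2.png',o)
E
```

```text
(no output)
```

View pics/c2.png

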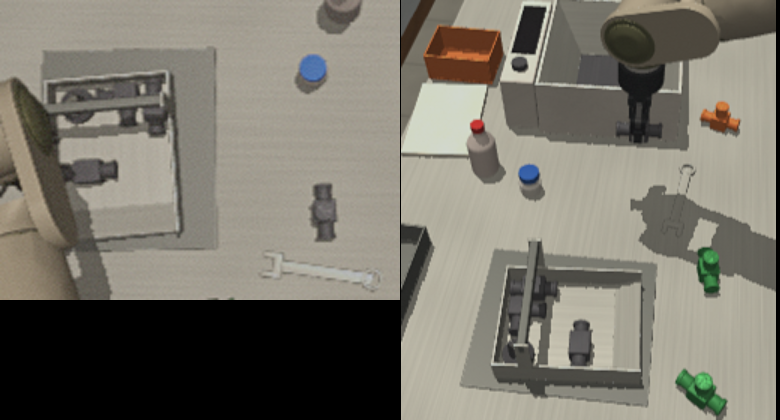

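The union lies in the tray along its y, on the +y side, in the side crop at (581,345). The tee is held level. Next is placing the tee.

```bash
python3 - <<'E'
from h import *
place((-62,-38))
p,q=hold([*tray2w(50,0),121],TY,0); p[2]=230; go(p,q); robot.command_gripper(1.0); st('above handle')
shot('side','s3'); shot('wrist','w3'); shot('top','t3')
E
python3 - <<'E'
import cv2,numpy as np
a=cv2.imread('pics/w3.png');b=cv2.imread('pics/s3.png')[200:380,170:340]
o=np.zeros((420,800,3),np.uint8);o[:315,:420]=cv2.resize(a,(420,315));o[:396,425:799]=cv2.resize(b,(374,396));cv2.imwrite('pics/c3.png',o)
E
```

```text
over tray t 13.32 [488.7 263.7 169.4] open 0.389 F [ 0.5 -2.  -1.7]
stop False
rel t 14.96 [488.9 264.6  14.4] open 0.564 F [ 0.1 -1.  -0.2]
up t 15.85 [488.1 264.3 198.6] open 0.561 F [-0.5 -0.3 -0.1]
above handle t 16.88 [596.6 312.4 230.2] open 0.999 F [-0.5  0.6  0. ]
```

View pics/c3.png

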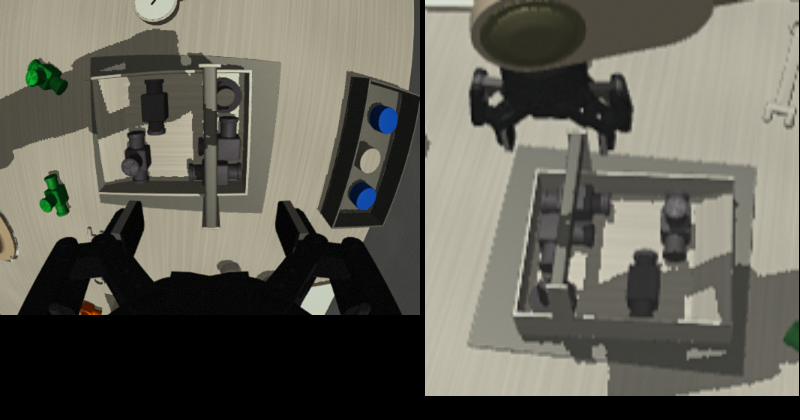

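All five fittings are aboard and the blade is centred between the open fingers in the wrist view at x≈210. Next I grip the handle and lift.

```bash
python3 - <<'E'
from h import *
p,q=hold([*tray2w(50,0),121],TY,0)
ln(p,100); st('at handle'); robot.command_gripper(0.0,110); st('grip')
p[2]+=40; ln(p,60); st('lift'); shot('wrist','w4')
p[2]=326; ln(p,140); st('up'); shot('side','s4')
E
python3 - <<'E'
import cv2,numpy as np
a=cv2.imread('pics/w4.png');b=cv2.imread('pics/s4.png')
o=np.zeros((300,800,3),np.uint8);o[:]=np.hstack([cv2.resize(a,(400,300)),cv2.resize(b,(400,300))]);cv2.imwrite('pics/c4.png',o)
E
```

```text
at handle t 18.46 [597.1 312.6 102.7] open 0.998 F [ 0.7  0.2 -0.8]
grip t 19.12 [597.  312.6 102.3] open 0.147 F [ 0.5 -0.9  2.7]
lift t 19.93 [596.6 312.5 141.5] open 0.143 F [-0.4 -0.2 -8.9]
up t 21.45 [596.6 312.5 325.1] open 0.148 F [ 0.2 -0.5 -8.6]
```

View pics/c4.png

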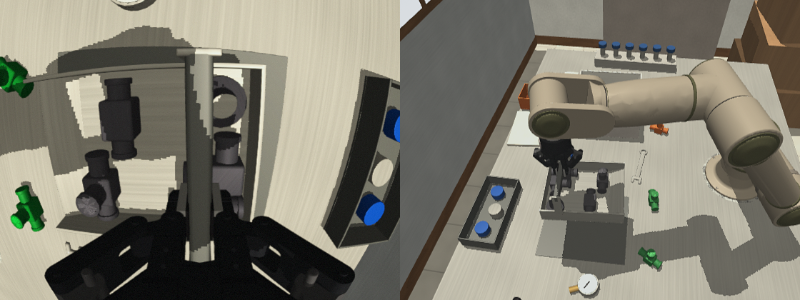

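The tray is lifted level with the fittings aboard, and the load is about 8.6 N as expected. Next: carry it across.

```bash
python3 - <<'E'
from h import *
ex=np.array([np.cos(TY),np.sin(TY)])
p,q=hold([*(HOP+ex*50),345],TY,0)
ln(p,170); robot.sleep(.2); st('over hopper'); shot('side','s5'); shot('top','t5')
r=[onz(load('top0'),320+u/3.8,125+v/3.8,140) for u,v in ((50,150),(452,138),(480,542),(70,556))]; print(np.round(np.mean(r,0),1))
for t,o in ((20,50),(45,50),(68,35)):
    p,q=hold([*(HOP+ex*o),342],TY,np.radians(t)); print(np.round(ik(p,q),2))
E
python3 - <<'E'
import cv2,numpy as np
a=cv2.imread('pics/t5.png');b=cv2.imread('pics/s5.png')
o=np.hstack([cv2.resize(a,(400,300)),cv2.resize(b,(400,300))]);cv2.imwrite('pics/c5.png',o)
E
```

```text
over hopper t 25.36 [ 591.8 -283.3  326. ] open 0.145 F [-0.4  0.3 -8.7]
[ 543.3 -288.   140. ]
[-0.72  0.42  1.15  0.26  1.33 -0.84]
[-0.84  0.29  1.48  0.74  0.99 -1.23]
[-0.95  0.25  1.74  1.38  0.96 -1.82]
```

View pics/c5.png

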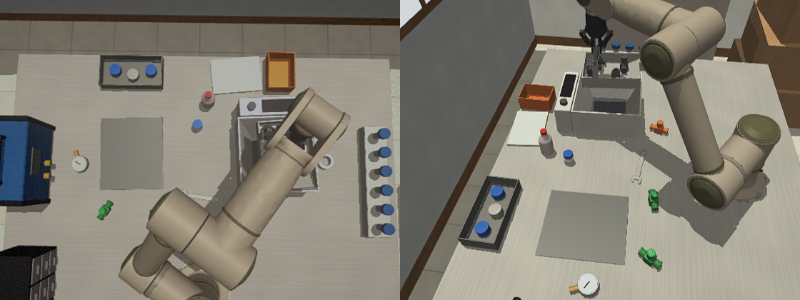

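The tray is level over the hopper with its lip toward the robot. The hopper centre is confirmed at (543,-288). Now I pour.

```bash
python3 - <<'E'
from h import *
ex=np.array([np.cos(TY),np.sin(TY)])
for t,o in ((12,50),(24,50),(36,50),(45,48),(53,45),(61,38),(68,32)):
    p,q=hold([*(HOP+ex*o),342],TY,np.radians(t)); go(p,q); st(t)
    if t==45: shot('side','s6a')
robot.sleep(.8); st(); shot('side','s6'); shot('top','t6'); shot('wrist','w6')
E
python3 - <<'E'
import cv2,numpy as np
f=lambda n:cv2.resize(cv2.imread(f'pics/{n}.png'),(400,300))
cv2.imwrite('pics/c6.png',np.vstack([np.hstack([f('s6a'),f('s6')]),np.hstack([f('t6'),f('w6')])]))
E
```

```text
12 t 25.79 [ 594.6 -283.3  324. ] open 0.146 F [ 0.8  0.2 -8.6]
24 t 26.11 [ 598.8 -282.8  324.6] open 0.145 F [-0.5  0.3 -8. ]
36 t 26.43 [ 602.8 -282.3  326.4] open 0.146 F [ 0.5 -0.4 -7.5]
45 t 26.75 [ 603.6 -282.4  329.6] open 0.146 F [ 0.  -0.2 -2.9]
53 t 27.12 [ 602.2 -282.5  331. ] open 0.147 F [ 0.   0.4 -2.9]
61 t 27.45 [ 596.8 -283.   333.3] open 0.141 F [-0.3 -0.5 -3.3]
68 t 27.76 [ 591.8 -283.4  335.1] open 0.143 F [-0.3 -0.6 -3.2]
 t 28.56 [ 591.4 -283.5  334.9] open 0.144 F [-0.6  0.2 -3. ]
```

View pics/c6.png

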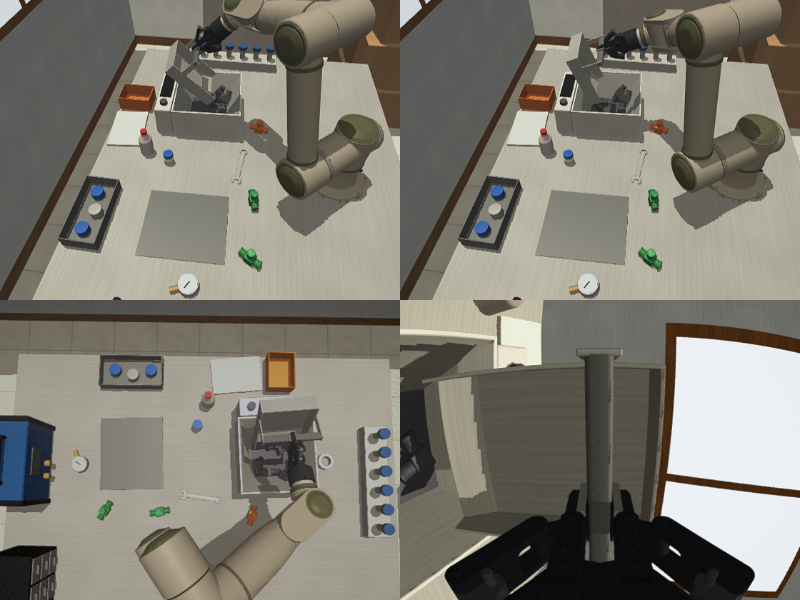

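The tray is empty: the wrist view shows a bare floor and the load has fallen to 3 N. The fittings are in the hopper. Now I level the tray, carry it back and set it down.

```bash
python3 - <<'E'
from h import *
ex=np.array([np.cos(TY),np.sin(TY)])
for t,z in ((68,372),(45,372),(20,365),(0,355)):
    p,q=hold([*(HOP+ex*45),z],TY,np.radians(t)); go(p,q); st(t)
shot('side','s7h')
p,q=hold([*(tray2w(50,0)+[2,-8]),355],TY,0); ln(p,200); st('over mat')
p[2]=130; ln(p,140); robot.sleep(.2); st('low')
p[2]=99; print('contact',ln(p,25,f_stop=5)); robot.sleep(.3); st('down'); shot('side','s7'); shot('top','t7')
E
python3 - <<'E'
import cv2,numpy as np
f=lambda n:cv2.resize(cv2.imread(f'pics/{n}.png'),(400,300))
h=cv2.imread('pics/s7h.png')[80:230,200:400]
cv2.imwrite('pics/c7.png',np.vstack([np.hstack([f('s7'),f('t7')]),np.hstack([cv2.resize(h,(400,300)),np.zeros((300,400,3),np.uint8)])]))
E
```

```text
68 t 28.97 [ 604.6 -282.2  366.1] open 0.145 F [ 0.1  0.9 -3.7]
45 t 29.6 [ 599.9 -282.2  356.9] open 0.144 F [-0.5 -0.8 -3.9]
20 t 30.12 [ 593.4 -282.8  345.6] open 0.146 F [ 0.5  0.5 -3.3]
0 t 30.54 [ 587.1 -283.9  334.8] open 0.146 F [ 0.4  0.6 -2.5]
over mat t 33.68 [598.9 304.1 336.1] open 0.147 F [-0.1 -0.1 -4.2]
low t 35.51 [598.9 304.6 130.4] open 0.141 F [-0.2 -0.4 -3.6]
contact True
down t 36.82 [598.8 304.5 102.3] open 0.141 F [0.1 0.  5.8]
```

View pics/c7.png

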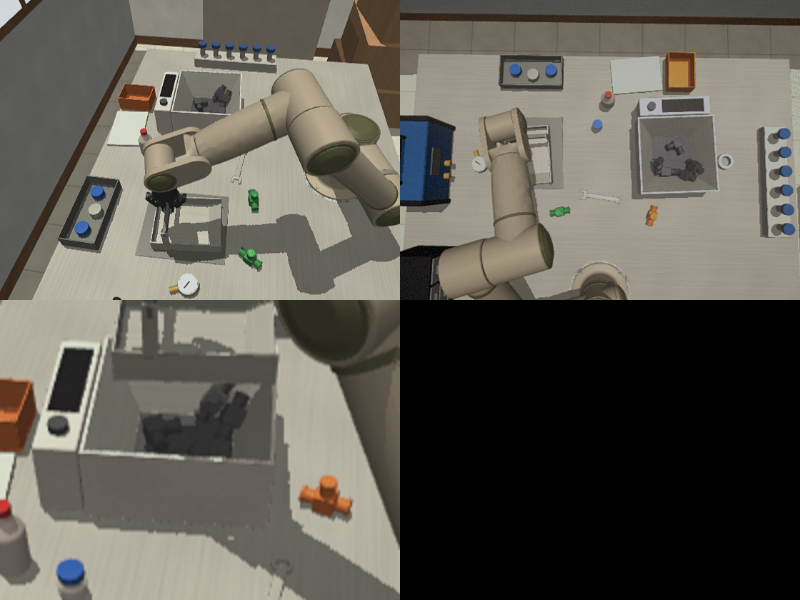

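Contact came at TCP z=102.3, the original grip height, so the tray is standing on the mat. Next: release, retreat and check.

```bash
python3 - <<'E'
from h import *
robot.command_gripper(0.6); robot.sleep(.2); st('rel')
s=readout.get_state()['position']; ln((s[0],s[1],250),120); st('up')
robot.movej([1.096, 0.313, 1.498, 0, 1.331, -0.223]); robot.sleep(.3); st('home')
shot('side','s8'); shot('top','t8')
a,b=load('top0')['pixels'],load('t8' if 0 else 't8')['pixels']
d=(np.abs(a.astype(int)-b).max(2)>45).astype(np.uint8)
n,l,stt,ce=cv2.connectedComponentsWithStats(d)
for i in range(1,n):
    if stt[i,4]>8: print(stt[i])
b8=load('t8')['pixels']; s8=load('s8')['pixels']
o=np.zeros((600,800,3),np.uint8)
o[:300,:400]=cv2.resize(b8[130:280,120:320],(400,300),interpolation=cv2.INTER_CUBIC)
o[:300,400:]=cv2.resize(b8[130:280,300:500],(400,300),interpolation=cv2.INTER_CUBIC)
o[300:,:400]=cv2.resize(s8[205:385,150:390],(400,300)); o[300:,400:]=cv2.resize(s8[80:230,200:400],(400,300),interpolation=cv2.INTER_CUBIC)
cv2.imwrite('pics/c8.png',o)
E
```

```text
rel t 37.58 [598.  304.3 100.9] open 0.602 F [-0.1 -0.2 -0.1]
up t 38.97 [597.8 304.2 249.2] open 0.601 F [ 0.4 -0.6  0.2]
home t 41.12 [130.9 508.4 231.1] open 0.601 F [0.9 0.  0.3]
[204 177   3  11  17]
[191 177  23  82 416]
[144 181   3  11  26]
[148 181  53  10 257]
[179 194  10   9  75]
[133 197  10   6  20]
[152 196  15   7  67]
[148 198   5   9  21]
[271 198  18  29 313]
[371 203   6   8  26]
[146 204   8  57 249]
[378 204  15  14  54]
[143 206   2   6  11]
[356 225   7   3   9]
[400 226   7  10  23]
[354 228   6   6  15]
[275 232  14  29 293]
[353 233  13   6  24]
[405 235   4   6  11]
[414 236   4   6  14]
[356 239  11   8  21]
[380 243   6   3   9]
[387 242  27  13 144]
[409 242   4   3  10]
[ 99 372   4   5  11]
[ 45 374  10   8  37]
[ 76 384   9  19  98]
```

View pics/c8.png

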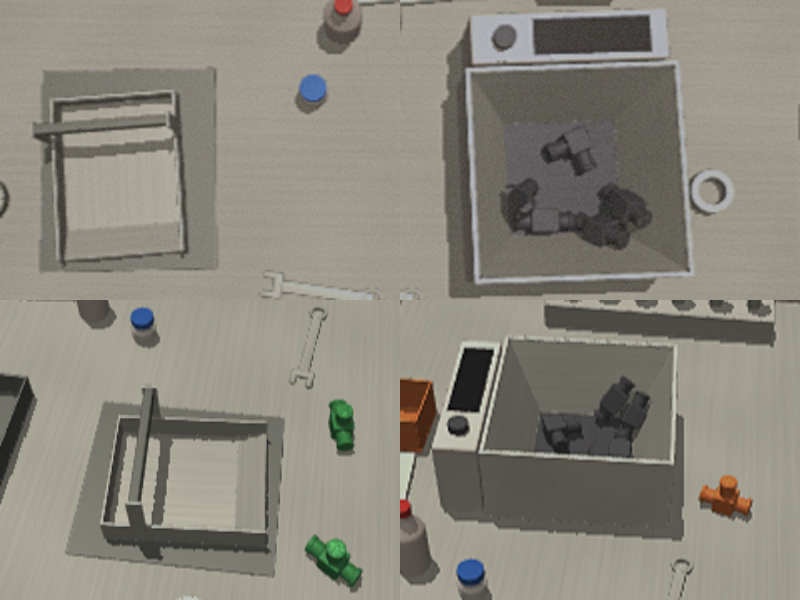

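```bash
python3 - <<'E'
from h import *
a,b=load('t8'),load('s8')
def tri(u1,v1,u2,v2):
    o1,d1=ray(a,u1,v1);o2,d2=ray(b,u2,v2)
    A=np.stack([d1,-d2],1);s=np.linalg.lstsq(A,o2-o1,rcond=None)[0];p,q=o1+d1*s[0],o2+d2*s[1];print(np.round((p+q)/2,1),'gap',round(np.linalg.norm(p-q),1),'rel hop',np.round((p+q)/2-[543,-288,0],1))
tri(412,232,312,127); tri(407,238,318,135)
for n,c,y0,x0 in (('t',a,195,345),('s',b,110,245)):
    pass
o=np.hstack([cv2.resize(a['pixels'][195:265,345:435],(396,308),interpolation=cv2.INTER_CUBIC),cv2.resize(b['pixels'][95:165,255:345],(396,308),interpolation=cv2.INTER_CUBIC)])
cv2.imwrite('pics/c9.png',o)
E
```

```text
[ 493.9 -364.1   82.5] gap 19.4 rel hop [-49.1 -76.1  82.5]
[ 475.  -356.6   56.7] gap 25.9 rel hop [-68.  -68.6  56.7]
```

View pics/c9.png

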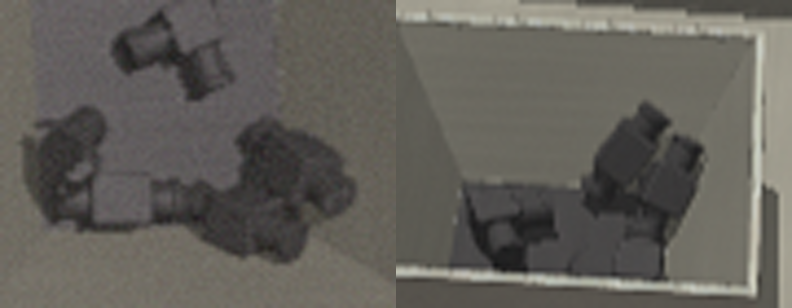

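```bash
python3 - <<'E'
from h import *
st(); robot.sign_off()
E
```

```text
t 41.22 [130.7 508.4 231.1] open 0.6 F [-0.9  0.6  0.5]
the job is handed in; nothing more can be done
```

The job is handed in at 41 s of the 72 s allowed. I put the union and tee into the tray and carried all five fittings over by the handle. I tipped them into the hopper in steps up to 68°, then set the empty tray back on its mat.

**Hopper:** the last top and side pictures show all five fittings inside. The highest I measured is about 85 mm up, well below the 140 mm rim. The two-view match on that piled-up pair was loose, with 19–26 mm between the rays. The margin to the rim and walls is larger than that.

**Tray:** it touched down gently at the original grip height and stands upright and empty. I moved it about 8 mm towards the mat's centre, so its origin is about 10 mm from centre by commanded position. I did not measure it again after release.

**Bystanders:** comparing the first and last top pictures shows no change at the bottle, wrench, gauge, jar, collar or the coloured look-alikes. The arm is back at its start pose, clear of everything.

No check failed.

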